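# Reset the tripped warming plate

## Task

The warming plate under the steel bowl has cut out: its red reset key has popped up at the bottom of the round well in the control deck, and the green rocker switch beside it is still on. With the fingertips, switch the rocker off by pressing its raised front half, then reach down into the well and press the sunken red key until it clicks home and stays in, then switch the rocker on again by pressing its back half. Only press: grip and lift nothing, and leave the bowl and the loose things round the plate standing as they are.

Things in the scene. Friction and masses are not known exactly. Their poses are not given: they have to be found in the camera images.
- warmer: warming plate, fixed: steel case 320 mm deep (x), 250 wide (y); dark round hot plate (top 86 mm up) on its rear, level grey control deck 80 mm up along its front (robot side). Origin: centre of underside, on the worktop; x to its back, y to its left, z up. Well on the left of the deck, green rocker on the right, 8 mm high amber lamp between; the black knob on the front face is fixed, not used
- well_mouth (a point): centre of the mouth of the round well, level with the deck, 80 mm above the worktop; axes as the plate's. The well is 46 mm across, straight-walled, 34 mm deep, with a 2 mm chamfer and a thin steel rim 2 mm proud. In its middle stands the red key, 25 mm across, flat-topped
- reset_key (a joint): travel of the red key, m, growing as it is pressed down. 0: tripped, its top 14 mm below the deck; 0.008: home, its top 22 mm below the deck. Over-centre latch: it resists with up to about 5 N, snaps down by itself past the middle of its travel and stays in
- rocker_pivot (a point): centre of the green rocker at its pivot, 85 mm above the worktop, 120 mm right of the well; axes as the plate's. Two flat halves, each 26 mm long (x) and 28 wide, meet here in a shallow V: front (-x, ring mark: off), back (+x, bar mark: on). The half that is down lies level at this height; the other slopes up, its end 8 mm higher. Frame round it: 84 mm up
- rocker (a joint): angle of the rocker, rad. 0: on, back half down and level; 0.32: off, front half down and level. Over-centre: pressing the raised half 17 mm from the pivot takes up to about 5 N, it snaps over past the middle and stays
- steel_bowl_loose: loose steel bowl, 153 mm across and 77 mm high, standing on the hot plate; origin at the centre of its underside. To be left alone
- spice_jar_a: loose spice jar with green cap and brown label, 46 mm across, 106 mm high, to the right of the warming plate; origin at the centre of its underside. To be left alone
- spice_jar_b: loose spice jar with green cap and dark blue and white label, 46 mm across, 106 mm high, to the right of the warming plate; origin at the centre of its underside. To be left alone
- timer: loose white and orange kitchen timer, 68 mm across, 57 mm high, to the left of the warming plate; origin at the centre of its underside. To be left alone
- tin: loose short food tin, 76 mm across, 58 mm high, to the left of the warming plate; origin at the centre of its underside. To be left alone
- icing: loose white icing tube, 116 mm long, 20 mm high, lying on the worktop to the right; origin under its centre. To be left alone

How it is judged:
On the way, in this order (a step that is already met when the one before it is completed fails the run):
1. the rocker is switched off while the reset key is still tripped (value of joint rocker above 0.27 rad and value of joint reset_key below 0.0015 m), for 0.1 s.
2. the reset key is pressed home while the rocker is off (value of joint reset_key above 0.0068 m and value of joint rocker above 0.27 rad), for 0.1 s.
3. the rocker is switched on again with the key home (value of joint rocker below 0.05 rad and value of joint reset_key above 0.0068 m), for 0.1 s.
At the end, for the whole second after the job is handed in: the reset key stays home (within 1.2 mm of its full travel), the rocker is on (within 0.05 rad), and the bowl and the loose things stand within 15 mm of where they were (all of step 3 and distance of each of steel_bowl_loose, spice_jar_a, spice_jar_b, timer, tin, icing from where it was at the start of the episode below 0.015 m); the robot touches nothing.
It fails at once if the bowl on the plate is moved, tipped or lifted (more than 15 mm) (distance of steel_bowl_loose from where it was at the start of the episode above 0.015 m or angle between steel_bowl_loose's own z axis and vertical above 0.3 rad).
It fails at once if a loose thing beside the plate is moved, lifted or knocked over (more than 15 mm) (distance of any of spice_jar_a, spice_jar_b, timer, tin, icing from where it was at the start of the episode above 0.015 m).
It also fails if it takes over 45 s, if anything falls off the work surface, if the arm or the gripper's body presses on something with over 40 N, if the wrist force passes 120 N, or if a joint passes its speed limit or range.

## Robot

A 6-joint arm with a two-finger parallel gripper is mounted at the origin on a cart in front of the work surface, level with it; the furniture and walls round the work are solid. World frame = base frame: x ahead of the robot, y to its left, z up, the work surface at z = 0. Lengths are in m, angles in rad, forces in N, time in s.
With the tool pointing down it reaches from about 0.375 to 0.9 m from the base axis. Payload 3.1 kg.
Tool frame: the origin (TCP) lies at the very end of the fingers, on their centre line; the grasp point (between the pads) lies 19 mm behind it; z points along the fingers, y is the line along which they close (so a half turn about z gives the same grasp; the last joint's range is limited). The gripper opens to 85 mm and grips with 20 to 120 N. Pads are 22 mm wide; open, the fingers measure 114 mm over their backs; the gripper's body (76 mm by 85 mm) begins 54 mm behind the grasp point. The pads swing forward as they close: fully open they stand 13 mm farther back than shut.
Start: joints at [-1.401, 0.527, 1.433, -0, 1.181, -0.178], TCP at [0.213, -0.588, 0.231] pointing down, gripper open.
Joint ranges: [-3.08, 3.08], [-0.75, 2.2], [0.22, 2.44], [-1.43, 4.57], [0, 2.65], [-2.85, 2.85]. Speed limits (rad/s): [2.79, 2.79, 3.14, 3.14, 3.14, 3.14].

## Interface

Orientations are given as [roll, pitch, yaw] about the fixed x, y, z axes, in that order (R = Rz(yaw) Ry(pitch) Rx(roll)).
In Python, from workcell import r gives the robot as it stands.
- The arm moves only by the tool servo_tool, never from a script. Its argument "series" is a list of rows, each an object of numbers: "tx", "ty", "tz": the shift along the tool's x, y, z in m; "wx", "wy", "wz": the turn, a rotation vector about the tool's x, y, z in rad. A call has 1 to 12 rows; each row shifts and turns the commanded pose from where the row before left it, along the tool's axes as they then stand; what a row does not reach is not made up. A row lasts 1/12 s, in which the tool goes at most 41.7 mm and 7.16 degrees, less where a joint would pass 70% of its speed; a pose out of reach is approached as far as the arm can. A call with a gripper value outside its range is refused whole. "jaw" is the opening, from 0 (shut) to 1 (fully open), set as the call begins (left out, the last holds). The fingers move at their own pace and stop on an object; "newtons" is the grip in N (left out, the last holds). Time passes only in rows, so rows that do not move let the fingers close. It gives the time, the measured TCP pose, the force, the opening and the grip force at its end, in the units of the state.
- r.sense(): the state, without advancing time (a new reading comes with each control period).
- r.get_image(name): name is "side" or "top"; returns a dict with "color" (420x560x3 uint8, red, green, blue), "fx", "fy", "cx", "cy" (pixels), "k1" (the pictures are not rectified: a ray, as slopes to the right and down, at radius r is drawn at 1 + k1 r^2 times it, then the intrinsics apply), "cam_to_world" (4x4, takes a point from camera to world coordinates). Camera axes: x right, y up, looking along -z (the intrinsics and any distortion apply to the point x, -y, -z); pixel columns grow to the right and rows downward; lengths in m; the calibration is good to about 2 mm. A picture is of the moment at which its call begins. There is no depth.
- r.job_done(): hands the job in; it is judged then, once.
The state is a dict: "time_s": time; "qpos": joint angles; "joint_velocities": joint speeds; "joint_torque": joint torques, N m; "eef_pos": TCP position; "orientation": TCP orientation; "contact_force": force on the tool from outside, world axes, zero at the start; "wrist_torque": the same for the moment, N m; "grip_width": opening from 0.0 (shut) to 1.0 (fully open); "gripper_force": force on a finger pad.
Only numpy, scipy, OpenCV 4.12 (cv2) and the standard library are available. Lean on these libraries where they do the work, as an engineer would, in place of code of your own. Each camera call takes 0.05 s, during which the arm holds its last target. There are 200 camera calls.

## Working session

There is one attempt and no reset: what is moved stays moved. The work goes in short steps, Python scripts to look and compute and a tool call to move; the robot and the scene stay as the last step left them, time stands still between calls to the robot, and variables do not carry over. Pictures are saved under pics/ and viewed, at most 10 in all, crops included, and the job is handed in when it is done.

Besides the shell and the picture viewer there is one more tool, called after "Call:" by a JSON object that holds its "name" and its "arguments". servo_tool: Moves the arm, as the interface text tells. Its arguments: {"type":"object","properties":{"series":{"type":"array"},"jaw":{"type":"number"},"newtons":{"type":"number"}},"required":["series"]}

```bash
mkdir -p pics; cat > h.py <<'E'
import numpy as np, cv2
from workcell import r
def ray(im,u,v):
    x=(u-im["cx"])/im["fx"]; y=(v-im["cy"])/im["fy"]
    a,b=x,y
    for _ in range(20):
        s=1+im["k1"]*(a*a+b*b); a,b=x/s,y/s
    T=np.array(im["cam_to_world"]); return T[:3,3],T[:3,:3]@np.array([a,-b,-1])
def onz(im,u,v,z):
    o,d=ray(im,u,v); return o+d*(z-o[2])/d[2]
def shot(n,f):
    im=r.get_image(n); cv2.imwrite(f,im["color"][:,:,::-1]); return im
E
python3 - <<'E'
from h import *
for n in("top","side"):
    im=shot(n,f"pics/{n}0.png"); print(n,np.round(im["cam_to_world"],3).tolist(),im["fx"],im["k1"])
    h=cv2.cvtColor(im["color"],cv2.COLOR_RGB2HSV)
    for nm,m in(("red",((h[...,0]<8)|(h[...,0]>172))&(h[...,1]>130)&(h[...,2]>60)),("green",(h[...,0]>40)&(h[...,0]<85)&(h[...,1]>90)&(h[...,2]>40))):
        k,l,s,c=cv2.connectedComponentsWithStats(m.astype(np.uint8))
        for i in range(1,k):
            if s[i,4]>25: print(nm,s[i].tolist(),np.round(c[i],1),np.round(onz(im,*c[i],.066 if nm=="red" else .087),4))
print(r.sense())
E
```

```text
top [[0.015, 0.985, -0.171, 0.449], [-1.0, 0.015, -0.002, 0.081], [0.0, 0.171, 0.985, 1.053], [0.0, 0.0, 0.0, 1.0]] 465.3583098283598 -0.15138874540549255
red [479, 51, 11, 10, 38] [483.1  55.4] [ 1.0162 -0.4092  0.066 ]
red [436, 80, 46, 35, 412] [455.6  96.8] [ 0.9025 -0.3283  0.066 ]
red [264, 282, 11, 11, 100] [269.  286.9] [0.4629 0.0986 0.066 ]
green [412, 43, 28, 39, 667] [424.2  59.4] [ 0.984  -0.2516  0.087 ]
green [394, 52, 48, 146, 1547] [409. 127.] [ 0.8154 -0.2056  0.087 ]
green [419, 92, 26, 26, 204] [429.1 104.1] [ 0.8721 -0.2553  0.087 ]
green [453, 110, 17, 19, 117] [462.4 117.9] [ 0.8418 -0.3318  0.087 ]
green [503, 134, 39, 46, 531] [523.7 151.6] [ 0.7675 -0.4744  0.087 ]
green [345, 179, 22, 20, 148] [354.6 189.6] [ 0.6704 -0.0808  0.087 ]
green [446, 184, 51, 9, 263] [472.2 187.7] [ 0.68   -0.3427  0.087 ]
green [363, 212, 21, 22, 266] [373.2 221.8] [ 0.6014 -0.1194  0.087 ]
green [315, 259, 21, 29, 415] [325. 273.] [ 0.4927 -0.0172  0.087 ]
green [421, 284, 81, 35, 298] [461.  300.7] [ 0.436  -0.3059  0.087 ]
green [432, 309, 81, 36, 154] [472.2 326.2] [ 0.3823 
[... 1148 characters left out ...]
1.40152057e+00,  5.28367935e-01,  1.43379592e+00, -3.34570109e-05,
        1.18139336e+00, -1.78523860e-01]), 'joint_velocities': array([ 9.55554516e-04, -2.35277100e-03, -5.17773285e-04,  8.76424255e-05,
       -5.65962589e-04, -4.95662678e-04]), 'joint_torque': array([ 3.20287172e-04, -4.43303633e+01, -1.78586680e+01, -2.76778874e-04,
        3.90691464e-03, -1.08534374e-05]), 'eef_pos': array([ 0.21291172, -0.58692137,  0.23042779]), 'orientation': array([-3.13965383e+00, -3.18423926e-04,  3.47812039e-01]), 'contact_force': array([ 0.51448924,  0.06910935, -0.08170314]), 'wrist_torque': array([ 0.02364148, -0.00081573,  0.04527183]), 'gripper_force': 0.0, 'grip_width': 1.0009847396307336}
```

View pics/top0.png

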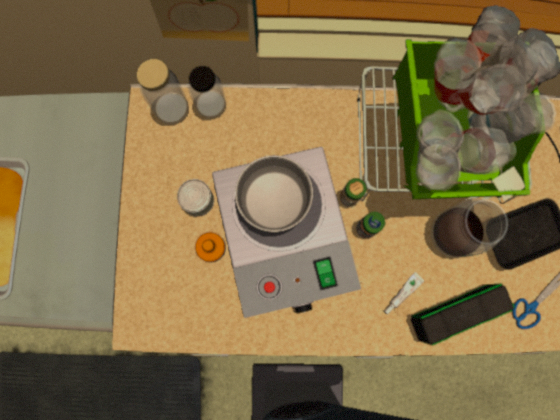

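View pics/side0.png

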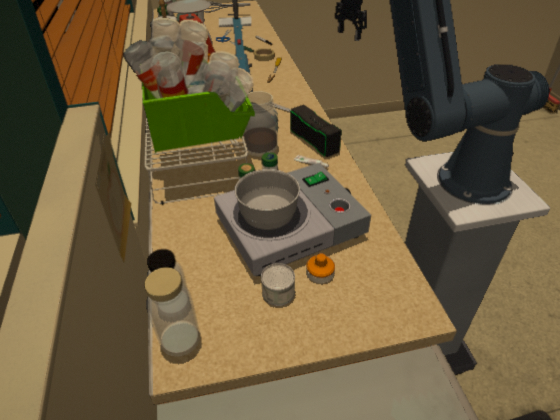

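The top view shows the plate turned about 0.25 rad. The key is at pixel (269,287), giving world (0.463, 0.099), and the rocker is at (325,273), giving (0.493, -0.017). They are 119.6 mm apart against the 120 mm given, and the side view agrees on the key. The bowl, around (274,197), stands behind the deck and the jars are to the right at (355,190) and (373,222).

I'll approach at the current height with the gripper shut.

Call:
{"name": "servo_tool", "arguments": {"series": [{"wz":0.098},{"tx":0.0225,"ty":-0.027},{"tx":0.0225,"ty":-0.027},{"tx":0.0225,"ty":-0.027},{"tx":0.0225,"ty":-0.027},{"tx":0.0225,"ty":-0.027},{"tx":0.0225,"ty":-0.027},{"tx":0.0225,"ty":-0.027},{"tx":0.0225,"ty":-0.027},{"tx":0.0225,"ty":-0.027},{"tx":0.0225,"ty":-0.027},{"tx":0.0225,"ty":-0.027}], "jaw": 0}}

```text
schema error: expected keys tx, ty, tz, wx, wy, wz
```

Call:
{"name": "servo_tool", "arguments": {"series": [{"tx":0.0225,"ty":-0.027},{"tx":0.0225,"ty":-0.027},{"tx":0.0225,"ty":-0.027},{"tx":0.0225,"ty":-0.027},{"tx":0.0225,"ty":-0.027},{"tx":0.0225,"ty":-0.027},{"tx":0.015,"ty":-0.023},{},{}]}}

```text
schema error: expected keys tx, ty, tz, wx, wy, wz
```

```bash
cat >> h.py <<'E'
K=np.array([.4630,.0986]); P=np.array([.4928,-.0176]); yaw=.2507
def togo(target,z):
    s=r.sense(); from scipy.spatial.transform import Rotation as R
    A=R.from_euler('xyz',s["orientation"]).as_matrix()
    print("tcp",np.round(s["eef_pos"],4),np.round(s["orientation"],4),"F",np.round(s["contact_force"],1),"t",s["time_s"],"w",round(s["grip_width"],3))
    print("tool shift",np.round(A.T@(np.array([*target,z])-s["eef_pos"]),4))
ex=np.array([np.cos(yaw),np.sin(yaw)])
E
python3 - <<'E'
from h import *
togo(P-.015*ex,.110)
im=shot("side","pics/side1.png"); it=shot("top","pics/top1.png")
c=cv2.resize(im["color"][110:260,220:420],None,fx=3,fy=3)
cv2.imwrite("pics/side1c.png",c[:,:,::-1])
for u,v in((274,197),):print("bowl",[np.round(onz(it,u,v,z),3) for z in(.09,.163)])
E
```

```text
tcp [ 0.2129 -0.5869  0.2304] [-3.1397e+00 -3.0000e-04  3.4780e-01] F [ 0.5  0.1 -0.1] t 0.1 w 1.001
tool shift [ 0.4422 -0.4411  0.1214]
bowl [array([0.651, 0.091, 0.09 ]), array([0.636, 0.09 , 0.163])]
```

View pics/side1c.png

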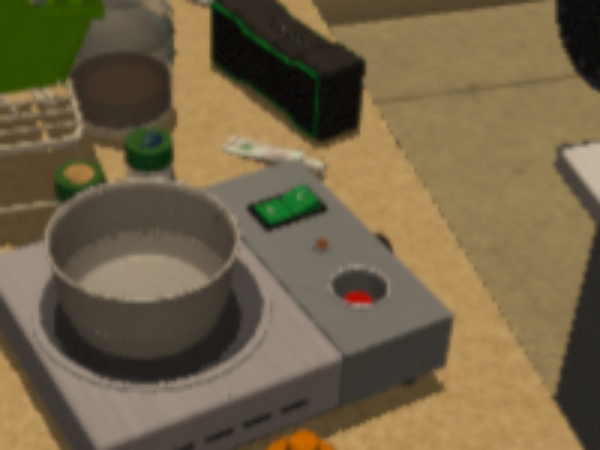

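The crop shows the red key low in its well at about (358,297), the rocker at (287,206) and the bowl well clear: its centre is about 0.18 m from the key. The move was refused because every row needs all six keys, so I'm resending it.

Call:
{"name": "servo_tool", "arguments": {"series": [{"tx":0,"ty":0,"tz":0,"wx":0,"wy":0,"wz":0.098},{"tx":0.0225,"ty":-0.027,"tz":0,"wx":0,"wy":0,"wz":0},{"tx":0.0225,"ty":-0.027,"tz":0,"wx":0,"wy":0,"wz":0},{"tx":0.0225,"ty":-0.027,"tz":0,"wx":0,"wy":0,"wz":0},{"tx":0.0225,"ty":-0.027,"tz":0,"wx":0,"wy":0,"wz":0},{"tx":0.0225,"ty":-0.027,"tz":0,"wx":0,"wy":0,"wz":0},{"tx":0.0225,"ty":-0.027,"tz":0,"wx":0,"wy":0,"wz":0},{"tx":0.0225,"ty":-0.027,"tz":0,"wx":0,"wy":0,"wz":0},{"tx":0.0225,"ty":-0.027,"tz":0,"wx":0,"wy":0,"wz":0},{"tx":0.0225,"ty":-0.027,"tz":0,"wx":0,"wy":0,"wz":0},{"tx":0.0225,"ty":-0.027,"tz":0,"wx":0,"wy":0,"wz":0},{"tx":0.0225,"ty":-0.027,"tz":0,"wx":0,"wy":0,"wz":0}], "jaw": 0}}

```text
time_s: 1.2
eef_pos: [0.3798, -0.237, 0.2314]
orientation: [3.141, -0.0, 0.249]
contact_force: [1.1, -0.2, 0.1]
grip_width: 0.001
gripper_force: 0.0
```

Call:
{"name": "servo_tool", "arguments": {"series": [{"tx":0.025,"ty":-0.031,"tz":0,"wx":0,"wy":0,"wz":0},{"tx":0.025,"ty":-0.031,"tz":0,"wx":0,"wy":0,"wz":0},{"tx":0.025,"ty":-0.031,"tz":0,"wx":0,"wy":0,"wz":0},{"tx":0.025,"ty":-0.031,"tz":0,"wx":0,"wy":0,"wz":0},{"tx":0.025,"ty":-0.031,"tz":0,"wx":0,"wy":0,"wz":0},{"tx":0.025,"ty":-0.03,"tz":0,"wx":0,"wy":0,"wz":0},{"tx":0,"ty":0,"tz":0.03,"wx":0,"wy":0,"wz":0},{"tx":0,"ty":0,"tz":0.03,"wx":0,"wy":0,"wz":0},{"tx":0,"ty":0,"tz":0.03,"wx":0,"wy":0,"wz":0},{"tx":0,"ty":0,"tz":0.02,"wx":0,"wy":0,"wz":0},{"tx":0,"ty":0,"tz":0,"wx":0,"wy":0,"wz":0},{"tx":0,"ty":0,"tz":0,"wx":0,"wy":0,"wz":0}]}}

```text
time_s: 2.2
eef_pos: [0.4785, -0.022, 0.1207]
orientation: [-3.14, 0.002, 0.25]
contact_force: [-0.2, 0.4, -0.3]
grip_width: 0.003
gripper_force: 0.0
```

```bash
python3 - <<'E'
from h import *
togo(P-.015*ex,.0865)
im=shot("side","pics/side2.png")
cv2.imwrite("pics/side2c.png",cv2.resize(im["color"][90:240,240:440],None,fx=3,fy=3)[:,:,::-1])
E
```

```text
tcp [ 0.4785 -0.022   0.1207] [-3.1402e+00  2.4000e-03  2.4990e-01] F [-0.2  0.4 -0.3] t 2.2 w 0.003
tool shift [ 0.0001 -0.0007  0.0342]
```

View pics/side2c.png

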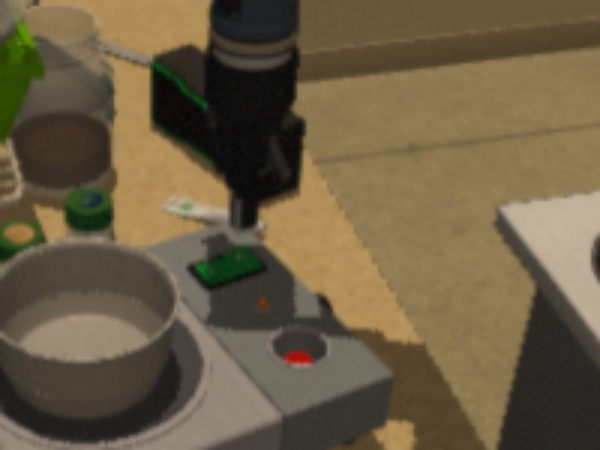

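The fingertips are at crop pixel (243,230), above the rocker at (228,267) and clear of everything. I'll press the front half down in small steps.

Call:
{"name": "servo_tool", "arguments": {"series": [{"tx":0,"ty":0,"tz":0.015,"wx":0,"wy":0,"wz":0},{"tx":0,"ty":0,"tz":0.009,"wx":0,"wy":0,"wz":0},{"tx":0,"ty":0,"tz":0.003,"wx":0,"wy":0,"wz":0},{"tx":0,"ty":0,"tz":0.003,"wx":0,"wy":0,"wz":0},{"tx":0,"ty":0,"tz":0.003,"wx":0,"wy":0,"wz":0},{"tx":0,"ty":0,"tz":0.001,"wx":0,"wy":0,"wz":0},{"tx":0,"ty":0,"tz":0,"wx":0,"wy":0,"wz":0},{"tx":0,"ty":0,"tz":0,"wx":0,"wy":0,"wz":0}]}}

```text
time_s: 2.92
eef_pos: [0.4793, -0.0223, 0.0875]
orientation: [3.141, -0.001, 0.25]
contact_force: [0.4, 0.2, -0.1]
grip_width: -0.002
gripper_force: 0.0
```

Call:
{"name": "servo_tool", "arguments": {"series": [{"tx":0,"ty":0,"tz":-0.015,"wx":0,"wy":0,"wz":0},{"tx":0,"ty":0,"tz":-0.02,"wx":0,"wy":0,"wz":0},{"tx":0.003,"ty":-0.03,"tz":0,"wx":0,"wy":0,"wz":0},{"tx":0.004,"ty":-0.03,"tz":0,"wx":0,"wy":0,"wz":0},{"tx":0.004,"ty":-0.03,"tz":0,"wx":0,"wy":0,"wz":0},{"tx":0.004,"ty":-0.031,"tz":0,"wx":0,"wy":0,"wz":0},{"tx":0,"ty":0,"tz":0,"wx":0,"wy":0,"wz":0},{"tx":0,"ty":0,"tz":0,"wx":0,"wy":0,"wz":0},{"tx":0,"ty":0,"tz":0,"wx":0,"wy":0,"wz":0}]}}

```text
time_s: 3.67
eef_pos: [0.464, 0.0986, 0.1225]
orientation: [3.141, -0.001, 0.251]
contact_force: [0.8, -0.3, -1.0]
grip_width: -0.005
gripper_force: 0.0
```

```bash
python3 - <<'E'
from h import *
togo(K,.057)
im=shot("side","pics/side3.png")
cv2.imwrite("pics/side3c.png",cv2.resize(im["color"][130:240,270:420],None,fx=5,fy=5,interpolation=cv2.INTER_CUBIC)[:,:,::-1])
E
```

```text
tcp [0.464  0.0986 0.1225] [ 3.1412e+00 -7.0000e-04  2.5070e-01] F [ 0.8 -0.3 -1. ] t 3.6667 w -0.005
tool shift [-0.001  -0.0002  0.0655]
```

View pics/side3c.png

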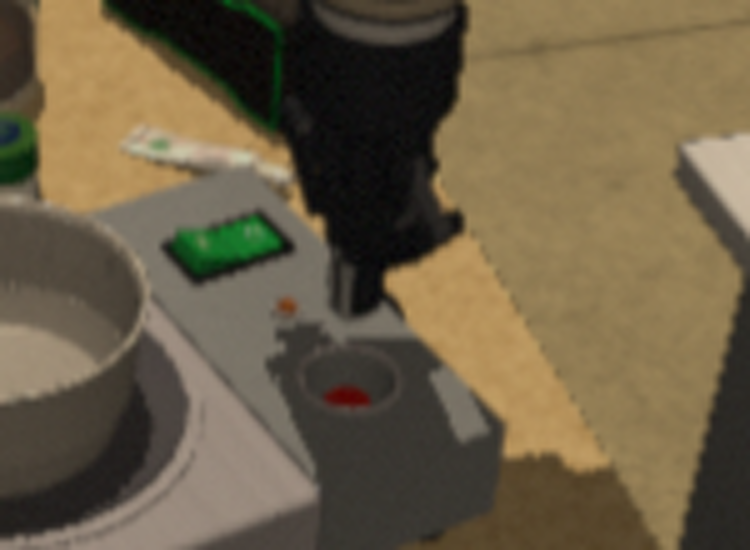

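The rocker's back half is now raised (left end near (190,240)), so it is off. The well rim is at (349,380) with the fingers directly above it. I'll go down into the well now.

Call:
{"name": "servo_tool", "arguments": {"series": [{"tx":-0.001,"ty":0,"tz":0.02,"wx":0,"wy":0,"wz":0},{"tx":0,"ty":0,"tz":0.015,"wx":0,"wy":0,"wz":0},{"tx":0,"ty":0,"tz":0.006,"wx":0,"wy":0,"wz":0},{"tx":0,"ty":0,"tz":0.005,"wx":0,"wy":0,"wz":0},{"tx":0,"ty":0,"tz":0.004,"wx":0,"wy":0,"wz":0},{"tx":0,"ty":0,"tz":0,"wx":0,"wy":0,"wz":0}]}}

```text
time_s: 4.22
eef_pos: [0.4628, 0.0979, 0.0719]
orientation: [-3.141, 0.001, 0.249]
contact_force: [0.2, -0.0, 0.2]
grip_width: -0.001
gripper_force: 0.0
```

Inside the well with no contact. Now I press.

Call:
{"name": "servo_tool", "arguments": {"series": [{"tx":0,"ty":0,"tz":0.004,"wx":0,"wy":0,"wz":0},{"tx":0,"ty":0,"tz":0.003,"wx":0,"wy":0,"wz":0},{"tx":0,"ty":0,"tz":0.002,"wx":0,"wy":0,"wz":0},{"tx":0,"ty":0,"tz":0.002,"wx":0,"wy":0,"wz":0},{"tx":0,"ty":0,"tz":0.002,"wx":0,"wy":0,"wz":0},{"tx":0,"ty":0,"tz":0,"wx":0,"wy":0,"wz":0},{"tx":0,"ty":0,"tz":0,"wx":0,"wy":0,"wz":0}]}}

```text
time_s: 4.8
eef_pos: [0.4624, 0.0986, 0.0591]
orientation: [-3.141, 0.001, 0.25]
contact_force: [0.8, -0.3, 0.8]
grip_width: 0.002
gripper_force: 0.0
```

Call:
{"name": "servo_tool", "arguments": {"series": [{"tx":0,"ty":0,"tz":0.0015,"wx":0,"wy":0,"wz":0},{"tx":0,"ty":0,"tz":0,"wx":0,"wy":0,"wz":0},{"tx":0,"ty":0,"tz":0,"wx":0,"wy":0,"wz":0}]}}

```text
time_s: 5.05
eef_pos: [0.4627, 0.0985, 0.0581]
orientation: [-3.142, -0.0, 0.25]
contact_force: [-0.2, 0.7, 3.0]
grip_width: 0.003
gripper_force: 1.8
```

Call:
{"name": "servo_tool", "arguments": {"series": [{"tx":0,"ty":0,"tz":-0.01,"wx":0,"wy":0,"wz":0},{"tx":0,"ty":0,"tz":-0.02,"wx":0,"wy":0,"wz":0},{"tx":0,"ty":0,"tz":-0.03,"wx":0,"wy":0,"wz":0},{"tx":0,"ty":0,"tz":0,"wx":0,"wy":0,"wz":0},{"tx":0.003,"ty":0.03,"tz":0,"wx":0,"wy":0,"wz":0},{"tx":0.004,"ty":0.03,"tz":0,"wx":0,"wy":0,"wz":0},{"tx":0.004,"ty":0.03,"tz":0,"wx":0,"wy":0,"wz":0},{"tx":0.004,"ty":0.03,"tz":0,"wx":0,"wy":0,"wz":0},{"tx":0,"ty":0,"tz":0,"wx":0,"wy":0,"wz":0},{"tx":0,"ty":0,"tz":0,"wx":0,"wy":0,"wz":0}]}}

```text
time_s: 5.88
eef_pos: [0.5074, -0.0155, 0.1174]
orientation: [3.142, -0.0, 0.247]
contact_force: [0.3, -0.2, -0.2]
grip_width: -0.001
gripper_force: 0.0
```

```bash
python3 - <<'E'
from h import *
togo(P+.015*ex,.0865)
im=shot("side","pics/side4.png")
cv2.imwrite("pics/side4c.png",cv2.resize(im["color"][130:240,270:420],None,fx=5,fy=5,interpolation=cv2.INTER_CUBIC)[:,:,::-1])
E
```

```text
tcp [ 0.5074 -0.0155  0.1174] [ 3.1416e+00 -3.0000e-04  2.4670e-01] F [ 0.3 -0.2 -0.2] t 5.8833 w -0.001
tool shift [ 0.0003 -0.0016  0.0309]
```

View pics/side4c.png

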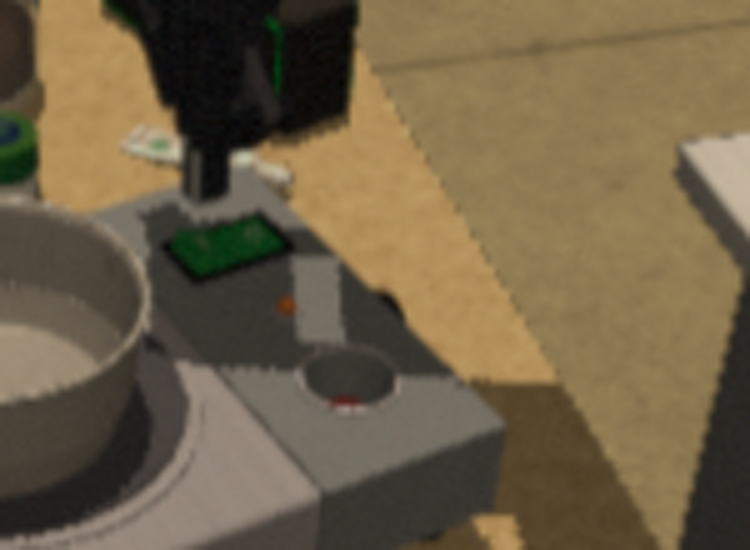

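The key is down: only a sliver of red shows at (345,404), and it touched firm at its 58 mm home height (22 mm below the deck). The fingers are over the rocker's back half at (205,190), so I'll press it and then retreat upward.

Call:
{"name": "servo_tool", "arguments": {"series": [{"tx":0,"ty":-0.001,"tz":0.015,"wx":0,"wy":0,"wz":0},{"tx":0,"ty":0,"tz":0.006,"wx":0,"wy":0,"wz":0},{"tx":0,"ty":0,"tz":0.003,"wx":0,"wy":0,"wz":0},{"tx":0,"ty":0,"tz":0.003,"wx":0,"wy":0,"wz":0},{"tx":0,"ty":0,"tz":0.003,"wx":0,"wy":0,"wz":0},{"tx":0,"ty":0,"tz":0.001,"wx":0,"wy":0,"wz":0},{"tx":0,"ty":0,"tz":0,"wx":0,"wy":0,"wz":0},{"tx":0,"ty":0,"tz":0,"wx":0,"wy":0,"wz":0}]}}

```text
time_s: 6.6
eef_pos: [0.5069, -0.0132, 0.0869]
orientation: [3.141, -0.0, 0.25]
contact_force: [-0.3, -0.4, 0.2]
grip_width: -0.0
gripper_force: 0.0
```

Call:
{"name": "servo_tool", "arguments": {"series": [{"tx":0,"ty":0,"tz":-0.02,"wx":0,"wy":0,"wz":0},{"tx":0,"ty":0,"tz":-0.03,"wx":0,"wy":0,"wz":0},{"tx":0,"ty":0,"tz":-0.03,"wx":0,"wy":0,"wz":0},{"tx":0,"ty":0,"tz":-0.03,"wx":0,"wy":0,"wz":0},{"tx":0,"ty":0,"tz":-0.02,"wx":0,"wy":0,"wz":0},{"tx":0,"ty":0,"tz":0,"wx":0,"wy":0,"wz":0},{"tx":0,"ty":0,"tz":0,"wx":0,"wy":0,"wz":0}]}}

```text
time_s: 7.18
eef_pos: [0.5074, -0.0134, 0.2182]
orientation: [3.14, -0.003, 0.25]
contact_force: [-0.1, 0.6, -0.4]
grip_width: 0.002
gripper_force: 0.0
```

```bash
python3 - <<'E'
from h import *
togo(P,.2)
im=shot("side","pics/side5.png")
cv2.imwrite("pics/side5c.png",cv2.resize(im["color"][130:240,270:420],None,fx=5,fy=5,interpolation=cv2.INTER_CUBIC)[:,:,::-1])
E
```

```text
tcp [ 0.5074 -0.0134  0.2182] [ 3.1397 -0.0033  0.2497] F [-0.1  0.6 -0.4] t 7.1833 w 0.002
tool shift [-0.0153  0.0004  0.0182]
```

View pics/side5c.png

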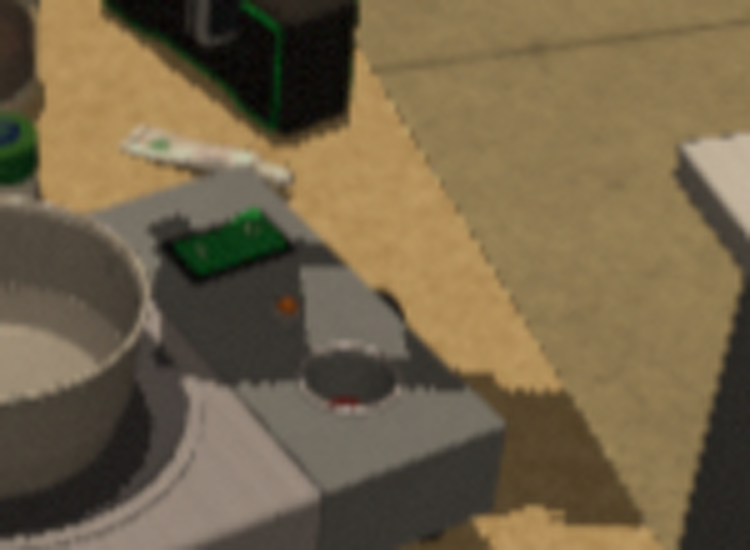

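The rocker's front end is raised again (bright edge at (250,213)) and its back lies flat with the frame showing at (170,250). The key is still down, and the bowl and the other things in view are unmoved. I'm handing in.

```bash
python3 -c "from workcell import r; print(r.job_done())"
```

```text
the job is handed in; nothing more can be done
None
```

The job is handed in: the rocker was switched off, the red key pressed home, and the rocker switched back on, all by about 7.2 s; I saw no disturbance in the last camera view (the bowl, icing tube and one jar in frame), and the hand-in gave no verdict.

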